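Set a metering valve and lock the setting

TASK

On the metering valve, turn the knob until its pointer is in line with the set-point tab on the edge of the dial. Then turn the lock ring below the dial, clockwise seen from above, by the post on its lever until it bites, and tighten it gently by feel to about 0.43 N m (some 7 N at the post): no tighter, or it is strained and drags the knob off its setting. Do not move the tab or knock the other things about.

Things in the scene. Friction and masses are not known exactly. Their poses are not given: they have to be found in the camera images.
- valve: Metering valve fixed to the bench: grey foot 130x110x18 mm, steel body, and about one upright axis, from below: lock ring, aluminium dial plate (72 mm across, top 86 mm up), knob. Origin: on that axis, at the underside of the foot (bench top); z up, -x is the side of the dial strokes.
- knob_grip (a point): Point on the knob's axis, 112 mm above the bench. The knob is a black bar grip 46 long, 13 wide, 33 mm tall (93 to 126 mm above the bench) on a skirt 48 mm across (88 to 95 mm). Its frame's x axis runs along the bar, -x toward the pointer; fingers close along its y axis.
- knob_pointer (a point): Tip of the white pointer at the knob's skirt, 31 mm from the axis, 92 mm up; it turns with the knob.
- tab_mark (a point): Point 31 mm from the axis, 92 mm up, just inside the set-point tab (black upright tab 8x5x12 mm, 34 to 42 mm from the axis, top 95 mm up). The pointer is in line when its tip is here. The tab is stiff but turns about the axis if pushed.
- lever_post (a point): Point on the axis of the upright round black post (12 mm thick, 60 to 100 mm above the bench) at the end of the lock ring's lever, 90 mm up, 62 mm from the valve's axis. It swings about that axis with the ring. Nothing stands above 75 mm between 42 and 56 mm from the axis; the lever is a rod 63 to 71 mm up.
- knob (a joint): Turn of the knob, rad, clockwise from above positive, 0 with the pointer toward the valve's -x; range -1.5 to 1.5. It stays where it is left; friction 0.60 N m resists turning (grip firmly). It starts 0.4 to 1.1 rad clockwise of the tab. The lock ring sits on the knob's spindle, so its lever swings along when the knob is turned.
- collet (a joint): Wind-up, rad, of the collet inside that the lock ring closes; 0 loose. The ring runs 0.5 to 1.0 rad clockwise with 0.15 N m of friction (2.4 N at the post), then bites at an unknown angle; from 0.28 N m (4.5 N) on the collet winds by 20 N m/rad and stays wound when let go. Right at 0.0025 to 0.0125 (0.33 to 0.53 N m, 5.3 to 8.5 N); at 0.6 N m the knob slips. Readings are off by 0.01: go by force.
- timer: small bench timer lying flat, a bystander; origin at the centre of its underside
- beaker_50: small empty glass beaker, a bystander; origin at the centre of its underside
- ferrule_jar: small jar with a screw lid, a bystander; origin at the centre of its underside
- carton_septa: small carton, a bystander; origin at the centre of its underside
- screwdriver: screwdriver with a thick handle, lying, a bystander; origin at the centre of its underside
Mind the look-alikes: they are no part of the job. What is meant by the valve is not pink, and is the smaller of those in its own colour.

How it is judged:
On the way, in this order (a step that is already met when the one before it is completed fails the run):
1. the knob's pointer is in line with the tab while the lock ring is still loose (horizontal distance between knob_pointer and tab_mark below 0.0035 m and value of joint collet below 0.001 rad), for 0.3 s.
2. the lock ring is tight, not overtightened, and the pointer still in line (horizontal distance between knob_pointer and tab_mark below 0.0035 m and value of joint collet between 0.0025 and 0.0125 rad), for 0.3 s.
At the end, for the whole second after the job is handed in: The pointer's tip is within 3.5 mm of the mark just inside the tab, and the lock ring is tight but not overtightened (collet wound up by 0.0025 to 0.0125 rad, as 0.33 to 0.53 N m leave it) (all of step 2); the robot touches nothing.
It fails at once if the set-point tab was moved (over 3 mm) (distance of tab_mark from where it was at the start of the episode above 0.003 m).
It fails at once if another thing on the bench was knocked (moved over 15 mm) (distance of any of timer, beaker_50, ferrule_jar, carton_septa, screwdriver from where it was at the start of the episode above 0.015 m).
It also fails if it takes over 67 s, if anything falls off the work surface, if the arm or the gripper's body presses on something with over 40 N, if the wrist force passes 120 N, or if a joint passes its speed limit or range.

ROBOT

A 7-joint arm with a two-finger parallel gripper is mounted at the origin on a cart in front of the work surface, level with it; the furniture and walls round the work are solid. World frame = base frame: x ahead of the robot, y to its left, z up, the work surface at z = 0. Lengths are in m, angles in rad, forces in N, time in s.
With the tool pointing down it reaches from about 0.4 to 0.85 m from the base axis. Payload 10.4 kg.
Tool frame: the origin (TCP) lies on the centre line of the jaws, within the pads' length; the fingertips stand 11 mm ahead of it and the grasp point (between the pads) lies 8 mm behind it; z points along the fingers, y is the direction in which the jaws open and shut (so a half turn about z gives the same grasp; the last joint's range is limited). The gripper opens to 87 mm and grips with 3 to 60 N. Pads are 19 mm wide; open, the fingers measure 117 mm over their backs; the gripper's body (75 mm by 190 mm) begins 51 mm behind the grasp point.
Start: joints at [1.274, 0.332, -0.065, 1.46, 0.022, 1.35, -0.088], TCP at [0.169, -0.602, 0.211] pointing down, gripper open.
Joint ranges: [-2.6, 2.6], [-0.5, 2.12], [-1.47, 1.34], [0.16, 2.42], [-1.27, 4.41], [0.06, 2.06], [-2.6, 2.6]. Speed limits (rad/s): [2.22, 2.22, 2.79, 2.79, 3.14, 3.14, 3.14].

INTERFACE

Orientations are given as a rotation vector (axis times angle).
In Python, from station import env gives the robot as it stands.
- The arm moves only by the shell command python3 -m jog 'ROWS' [OPENING] [FORCE]. ROWS is JSON, a list of rows, each an object with "delta_pos": the shift along the tool's x, y, z in m, a list of three; "spin": the turn about the tool's z in degrees. A call has 1 to 20 rows; each row shifts and turns the commanded pose from where the row before left it, along the tool's axes as they then stand; what a row does not reach is not made up. A row lasts 1/10 s, in which the tool goes at most 50 mm and 8.59 degrees, less where a joint would pass 70% of its speed; a pose out of reach is approached as far as the arm can. A call is refused whole if a number of a shift passes 0.05 or a number of a turn 8.59, either way. A call with a gripper value outside its range is refused whole. OPENING is the opening, from -1 (shut) to 1 (fully open), set as the call begins (- or left out, the last holds). The fingers move at their own pace and stop on an object; FORCE is the grip in N (left out, the last holds). Time passes only in rows, so rows that do not move let the fingers close. It gives the time, the measured TCP pose, the force and the opening at its end, in the units of the state.
- env.get_obs(): the state, without advancing time (a new reading comes with each control period).
- env.get_image(name): name is "side" or "top"; returns (picture, depth): 420x560x3 uint8, red, green, blue; 420x560 float32, m along the optical axis (not along the pixel's ray), 0 where there is no reading.
- env.camera_info(name): a dict with "intrinsics" (3x3 intrinsics, pixels), "rvec" (rotation vector, rad) and "tvec" (3), from world to camera coordinates, as OpenCV has them. Camera axes: x right, y down, z forward; pixel columns grow to the right and rows downward; lengths in m; the calibration is good to about 2 mm. A picture is of the moment at which its call begins. camera_info takes no time and is no camera call.
- env.sign_off(): hands the job in, once; it reports no verdict.
The state is a dict: "t": time; "q": joint angles; "dq": joint speeds; "tau": joint torques, N m; "position": TCP position; "tool_rot": TCP orientation; "contact_force": force on the tool from outside, world axes, zero at the start; "torque": the same for the moment, N m; "grip_width": finger opening in m.
Only numpy, scipy, OpenCV 4.12 (cv2) and the standard library are available. Lean on these libraries where they do the work, as an engineer would, in place of code of your own. Each camera call takes 0.05 s, during which the arm holds its last target. There are 200 camera calls.

## Working session

There is one attempt and no reset: what is moved stays moved. The work goes in short steps, Python scripts to look and compute and a shell command to move; the robot and the scene stay as the last step left them, time stands still between calls to the robot, and variables do not carry over. Pictures are saved under pics/ and viewed, about 8 in all and at most 12, crops included, and the job is handed in when it is done.

```bash
mkdir -p pics; ls
cat > h.py <<'E'
import numpy as np, cv2
from station import env
def cam(n):
    c=env.camera_info(n);K=np.array(c["intrinsics"],float);R=cv2.Rodrigues(np.array(c["rvec"],float))[0];t=np.array(c["tvec"],float).ravel();return K,R,t
def ray(n,u,v,z):
    K,R,t=cam(n);C=-R.T@t;d=R.T@np.linalg.solve(K,[u,v,1.]);return C+d*(z-C[2])/d[2]
def proj(n,p):
    K,R,t=cam(n);q=K@(R@np.array(p,float)+t);return q[:2]/q[2]
def cloud(n,D):
    K,R,t=cam(n);v,u=np.mgrid[:D.shape[0],:D.shape[1]]
    P=np.stack([(u-K[0,2])/K[0,0]*D,(v-K[1,2])/K[1,1]*D,D],-1);return (P-t)@R
E
python3 - <<'E'
from h import *
o=env.get_obs();print({k:np.round(v,3) for k,v in o.items()})
for n in("top","side"):
    I,D=env.get_image(n);cv2.imwrite(f"pics/{n}0.png",I[...,::-1]);np.savez(f"pics/{n}0.npz",I=I,D=D)
    K,R,t=cam(n);print(n,-R.T@t,K[0,0],R[2])
E
```

```text
pics
{'t': np.float64(0.0), 'q': array([ 1.274,  0.333, -0.065,  1.461,  0.022,  1.35 , -0.089]), 'dq': array([ 0.   ,  0.   ,  0.001,  0.001,  0.001,  0.   , -0.002]), 'tau': array([-0.0000e+00, -6.2327e+01,  2.4000e-02, -3.8990e+01, -6.1000e-02,
        4.0000e-02,  0.0000e+00]), 'position': array([ 0.169, -0.601,  0.21 ]), 'tool_rot': array([-3.111, -0.429,  0.   ]), 'contact_force': array([-0.399, -0.475, -0.361]), 'torque': array([-0.027,  0.001, -0.046]), 'grip_width': np.float64(0.087)}
top [ 0.37845448 -0.00834843  1.13255247] 447.2940857780204 [ 0.20705687  0.0235293  -0.97804592]
side [ 0.6325515  -0.95402384  0.79313038] 400.661714372764 [-0.03879108  0.80315214 -0.5945098 ]
```

View pics/top0.png

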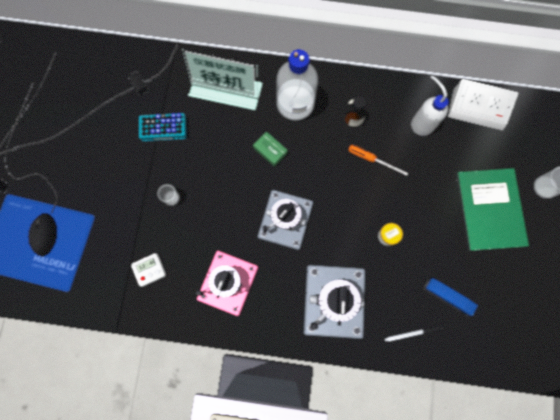

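View pics/side0.png

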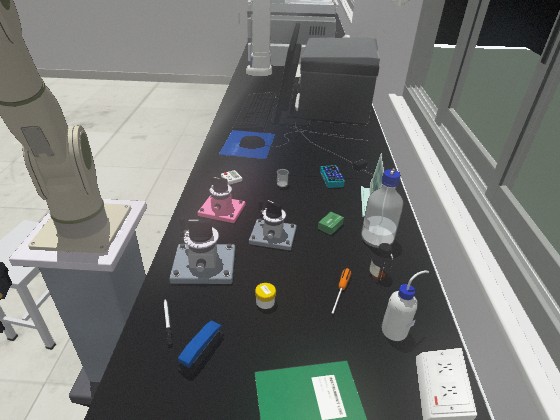

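Candidates in the top view are the pink valve at (227,282), the small grey one at (285,217) and the large grey one at (338,300). The target is the small grey one, since it is not pink and is the smaller grey. In the side view it is at (272,225).

Run:
```python
from h import *
a=np.load("pics/top0.npz");b=np.load("pics/side0.npz")
A=cv2.resize(a["I"][185:253,250:320],None,fx=8,fy=8,interpolation=cv2.INTER_CUBIC)[:, :400*2]
B=cv2.resize(b["I"][195:255,240:305],None,fx=8,fy=8,interpolation=cv2.INTER_CUBIC)
A=cv2.resize(A,(400,389));B=cv2.resize(B,(400,369));B=np.pad(B,((0,20),(0,0),(0,0)))
cv2.imwrite("pics/crop0.png",np.hstack([A,B])[...,::-1])
P=cloud("top",a["D"])
for z0,z1 in((.012,.024),(.08,.09),(.09,.101),(.115,.135)):
    Q=P[185:253,250:320];m=(Q[...,2]>z0)&(Q[...,2]<z1);q=Q[m];print(z0,m.sum(),q.min(0).round(3),q.max(0).round(3),q.mean(0).round(4))
# foot via mask at z=.018
I=a["I"].astype(int);g=(I.min(-1)>75)&(P[...,2]>.010)&(P[...,2]<.025);g[:185]=0;g[253:]=0;g[:,:250]=0;g[:,320:]=0
v,u=np.nonzero(g);W=np.array([ray("top",x,y,.018)[:2] for x,y in zip(u,v)],np.float32)
r=cv2.minAreaRect(W);print("foot",r)
```

```text
0.012 1248 [ 0.528 -0.058  0.012] [0.668 0.066 0.024] [0.5895 0.0018 0.0178]
0.08 356 [ 0.55  -0.032  0.08 ] [0.633 0.053 0.09 ] [0.5951 0.0043 0.0858]
0.09 224 [ 0.55 -0.02  0.09] [0.626 0.053 0.101] [0.591  0.0058 0.0951]
0.115 119 [ 0.576 -0.012  0.117] [0.619 0.019 0.13 ] [0.5969 0.0036 0.1253]
foot ((0.5968540906906128, 0.0037387125194072723), (0.1093968078494072, 0.13030780851840973), 81.55525970458984)
```

View pics/crop0.png

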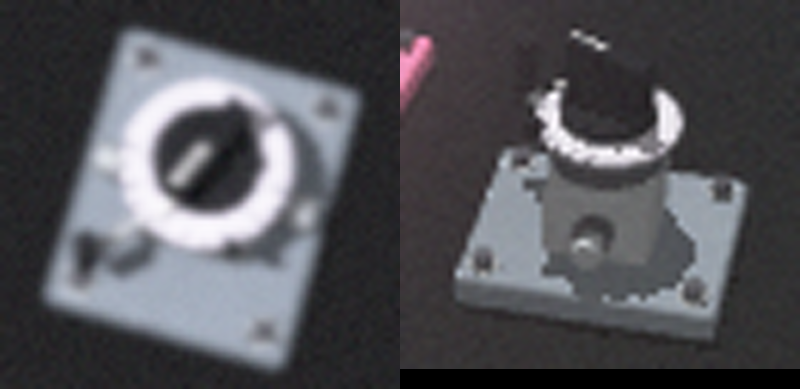

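The crop shows the chosen grey valve in the top view: the knob bar runs lower-left to upper-right, with the white stripe at its lower-left end. The tab is dark at crop (232,248) and the lever post is at crop (85,250). Next I'll get angles for each.

Run:
```python
from h import *
a=np.load("pics/top0.npz");I=a["I"].astype(int);P=cloud("top",a["D"])
# crop px -> full: u=250+cx*70/400 ; v=185+cy*68/389
f=lambda cx,cy:(250+cx*.175-.4,185+cy*.1748-.4)
c=np.array([.5969,.0037])
def rep(n,u,v,z):
    w=ray("top",u,v,z)[:2]-c;print(n,np.round((u,v),1),w.round(4),"r",np.hypot(*w).round(4),"ang",np.degrees(np.arctan2(w[1],w[0])).round(1))
rep("tab",*f(232,248),.095);rep("post",*f(85,245),.10)
rep("dark NE",*f(238,105),.095)
S=np.zeros(I.shape[:2],bool);S[185:253,250:320]=1
h=P[...,2]
def bl(n,m,z):
    k,L,st,ce=cv2.connectedComponentsWithStats((m&S).astype(np.uint8),connectivity=8)
    for i in range(1,k):
        if st[i,4]>=3: rep(n+str(st[i,4]),*ce[i],z)
r=np.hypot(P[...,0]-c[0],P[...,1]-c[1])
bl("post-h ",(h>.088)&(h<.106)&(r>.05),.10)
bl("tab-dark ",(I.max(-1)<110)&(r>.030)&(r<.045)&(h>.082)&(h<.1),.095)
bl("stripe ",(I.min(-1)>110)&(h>.112)&(r<.026),.126)
m=S&(h>.115)&(r<.03);v,u=np.nonzero(m);W=np.array([ray("top",x,y,.126)[:2] for x,y in zip(u,v)],np.float32)
print("bar",cv2.minAreaRect(W), W.mean(0)); 
d=W-W.mean(0);e=np.linalg.svd(d,full_matrices=False)[2][0];print("bar ang",np.degrees(np.arctan2(e[1],e[0])))
# dial circle: bright pixels
m=S&(I.min(-1)>150)&(h>.078)&(h<.092);v,u=np.nonzero(m);W=np.array([ray("top",x,y,.086)[:2] for x,y in zip(u,v)],np.float32);print("dial",cv2.minEnclosingCircle(W),cv2.fitEllipse(cv2.convexHull(W)))
```

```text
tab [290.2 228. ] [-0.0347 -0.0165] r 0.0384 ang -154.5
post [264.5 227.4] [-0.0426  0.0433] r 0.0608 ang 134.5
dark NE [291.2 203. ] [ 0.0255 -0.011 ] r 0.0278 ang -23.3
post-h 25 [264.  227.4] [-0.0428  0.0445] r 0.0617 ang 133.8
tab-dark 5 [290.2 228.6] [-0.0362 -0.0167] r 0.0399 ang -155.2
stripe 7 [289.9 202.3] [ 0.0194 -0.0076] r 0.0208 ang -21.5
stripe 30 [282.5 213.4] [-0.009   0.0056] r 0.0105 ang 148.2
bar ((0.5968422889709473, 0.0034510307013988495), (0.013741926290094852, 0.04578966274857521), 57.35650634765625) [0.5967584  0.00355234]
bar ang 148.44409
dial ((0.5975749492645264, 0.003648981684818864), 0.03590300679206848) ((0.597553551197052, 0.003690108424052596), (0.07067658752202988, 0.07105933874845505), 101.41120147705078)
```

Bar angle is 148.4°, tab about 205°, and post about 134° at r 62 mm. Radii and sizes agree with the description. The knob needs about 57° counter-clockwise.

```bash
R='{"delta_pos":[0.0339,-0.02745,0],"spin":0}'; python3 -m jog '[{"delta_pos":[0.0339,-0.02745,0],"spin":0},{"delta_pos":[0.0339,-0.02745,0],"spin":0},{"delta_pos":[0.0339,-0.02745,0],"spin":0},{"delta_pos":[0.0339,-0.02745,0],"spin":0},{"delta_pos":[0.0339,-0.02745,0],"spin":0},{"delta_pos":[0.0339,-0.02745,0],"spin":0},{"delta_pos":[0.0339,-0.02745,0],"spin":0},{"delta_pos":[0.0339,-0.02745,0],"spin":0},{"delta_pos":[0.0339,-0.02745,0],"spin":0},{"delta_pos":[0.0339,-0.02745,0],"spin":0},{"delta_pos":[0.0339,-0.02745,0],"spin":0},{"delta_pos":[0.0339,-0.02745,0],"spin":0},{"delta_pos":[0.0339,-0.02745,0],"spin":0},{"delta_pos":[0.0339,-0.02745,0],"spin":0},{"delta_pos":[0.0339,-0.02745,0],"spin":0},{"delta_pos":[0.0339,-0.02745,0],"spin":0},{"delta_pos":[0.0339,-0.02745,0],"spin":0}]' 0.1 40
python3 -m jog '[{"delta_pos":[0,0,0],"spin":7.9},{"delta_pos":[0,0,0],"spin":7.9},{"delta_pos":[0,0,0],"spin":7.9},{"delta_pos":[0,0,0],"spin":7.9},{"delta_pos":[0,0,0],"spin":7.9},{"delta_pos":[0,0,0],"spin":7.8},{"delta_pos":[0,0,0],"spin":0},{"delta_pos":[0,0,0],"spin":0},{"delta_pos":[0,0,0],"spin":0}]'
cat >> h.py <<'E'
C=np.array([.597,.0037])
def st():
    o=env.get_obs();R=cv2.Rodrigues(np.array(o["tool_rot"],float))[0];p=np.array(o["position"])
    print("t",round(float(o["t"]),2),"pos",p.round(4),"yang",np.degrees(np.arctan2(R[1,1],R[0,1])).round(2),"tilt",R[:,2].round(4),"w",round(float(o["grip_width"]),4),"F",np.round(o["contact_force"],2),"M",np.round(o["torque"],3),"q7",o["q"][6].round(3))
    return p,R,o
E
python3 - <<'E'
from h import *
p,R,o=st();print("to knob in tool axes",R.T@(np.r_[C,.112]-p))
E
```

```text
t: 1.8
position: [0.5983, 0.0047, 0.2107]
tool_rot: [3.112, 0.428, -0.001]
contact_force: [0.5, -0.1, 0.8]
grip_width: 0.0478
t: 2.7
position: [0.5976, 0.0034, 0.2109]
tool_rot: [3.024, -0.851, -0.0]
contact_force: [0.2, -0.3, -1.0]
grip_width: 0.0478
t 2.7 pos [0.5976 0.0034 0.2109] yang -121.43 tilt [-2.e-04 -0.e+00 -1.e+00] w 0.0478 F [ 0.18 -0.32 -1.04] M [ 0.053 -0.031 -0.061] q7 -2.311
to knob in tool axes [-6.63704340e-04  1.22854562e-05  9.88861212e-02]
```

```bash
python3 -m jog '[{"delta_pos":[0,0,0.025],"spin":0},{"delta_pos":[-0.0006,0,0.025],"spin":0},{"delta_pos":[0,0,0.025],"spin":0},{"delta_pos":[0,0,0.012],"spin":0},{"delta_pos":[0,0,0.012],"spin":0},{"delta_pos":[0,0,0],"spin":0},{"delta_pos":[0,0,0],"spin":0}]'
python3 -m jog '[{"delta_pos":[0,0,0],"spin":0},{"delta_pos":[0,0,0],"spin":0},{"delta_pos":[0,0,0],"spin":0},{"delta_pos":[0,0,0],"spin":0},{"delta_pos":[0,0,0],"spin":0},{"delta_pos":[0,0,0],"spin":0}]' -1 50
python3 -c "from h import *;st()"
```

```text
t: 3.4
position: [0.5976, 0.0037, 0.1128]
tool_rot: [-3.023, 0.855, -0.001]
contact_force: [0.1, -0.9, -0.9]
grip_width: 0.0482
t: 4.0
position: [0.5971, 0.0036, 0.1121]
tool_rot: [3.023, -0.856, -0.0]
contact_force: [0.6, -0.5, 1.2]
grip_width: 0.011
t 4.0 pos [0.5971 0.0036 0.1121] yang -121.62 tilt [-1.e-04 -2.e-04 -1.e+00] w 0.011 F [ 0.62 -0.55  1.2 ] M [-0.01   0.107 -0.074] q7 -2.346
```

```bash
python3 -m jog '[{"delta_pos":[0,0,0],"spin":-4},{"delta_pos":[0,0,0],"spin":-4},{"delta_pos":[0,0,0],"spin":-4},{"delta_pos":[0,0,0],"spin":-4},{"delta_pos":[0,0,0],"spin":-4},{"delta_pos":[0,0,0],"spin":-4},{"delta_pos":[0,0,0],"spin":-4},{"delta_pos":[0,0,0],"spin":-4},{"delta_pos":[0,0,0],"spin":-4},{"delta_pos":[0,0,0],"spin":-4},{"delta_pos":[0,0,0],"spin":-4},{"delta_pos":[0,0,0],"spin":-4},{"delta_pos":[0,0,0],"spin":-4},{"delta_pos":[0,0,0],"spin":-4},{"delta_pos":[0,0,0],"spin":0},{"delta_pos":[0,0,0],"spin":0}]'
python3 - <<'E'
from h import *
st();I,D=env.get_image("side");u,v=proj("side",[.56,0,.09]).astype(int)
cv2.imwrite("pics/s1.png",cv2.resize(I[v-40:v+35,u-45:u+45],None,fx=7,fy=7,interpolation=cv2.INTER_CUBIC)[...,::-1]);print(u,v)
E
```

```text
t: 5.6
position: [0.5971, 0.0026, 0.1121]
tool_rot: [3.071, 0.658, -0.001]
contact_force: [-1.7, -4.6, 2.1]
grip_width: 0.011
t 5.6 pos [0.5971 0.0026 0.1121] yang -65.8 tilt [-2.e-04 -1.e-03 -1.e+00] w 0.011 F [-1.67 -4.65  2.07] M [-0.955  0.44  -0.475] q7 -1.424
260 212
```

View pics/s1.png

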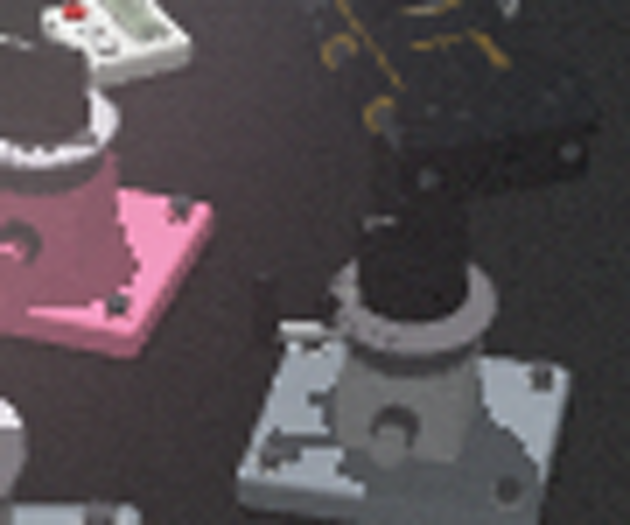

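```bash
python3 -m jog '[{"delta_pos":[0,0,0],"spin":0},{"delta_pos":[0,0,0],"spin":0},{"delta_pos":[0,0,0],"spin":0},{"delta_pos":[0,0,-0.03],"spin":0},{"delta_pos":[0,0,-0.04],"spin":0},{"delta_pos":[0,0,-0.03],"spin":0},{"delta_pos":[-0.0144,0.032,0],"spin":0},{"delta_pos":[-0.0144,0.032,0],"spin":0},{"delta_pos":[-0.0144,0.032,0],"spin":0},{"delta_pos":[-0.0144,0.032,0],"spin":0},{"delta_pos":[-0.0144,0.032,0],"spin":0},{"delta_pos":[0,0,0],"spin":0},{"delta_pos":[0,0,0],"spin":0}]' 0.1
cat >> h.py <<'E'
def look(tag):
    Im,D=env.get_image("top");I=Im.astype(int);P=cloud("top",D);h=P[...,2];r=np.hypot(P[...,0]-C[0],P[...,1]-C[1])
    S=np.zeros(h.shape,bool);S[185:253,250:320]=1
    cv2.imwrite(f"pics/{tag}.png",cv2.resize(Im[180:255,245:325],None,fx=7,fy=7,interpolation=cv2.INTER_CUBIC)[...,::-1])
    def bl(n,m,z):
        k,L,s,ce=cv2.connectedComponentsWithStats((m&S).astype(np.uint8),connectivity=8)
        for i in range(1,k):
            if s[i,4]>=3:
                w=ray("top",*ce[i],z)[:2]-C;print(n,s[i,4],"r",np.hypot(*w).round(4),"ang",(np.degrees(np.arctan2(w[1],w[0]))%360).round(1))
    bl("post",(h>.088)&(h<.106)&(r>.05)&(r<.08),.10)
    bl("tab",(I.max(-1)<110)&(r>.030)&(r<.045)&(h>.082)&(h<.1),.095)
    bl("stripe",(I.min(-1)>110)&(h>.112)&(r<.026),.126)
    m=S&(h>.115)&(r<.03);v,u=np.nonzero(m);W=np.array([ray("top",x,y,.126)[:2] for x,y in zip(u,v)],np.float32)
    d=W-W.mean(0);e=np.linalg.svd(d,full_matrices=False)[2][0];print("bar",W.mean(0),np.degrees(np.arctan2(e[1],e[0]))%180+180)
E
python3 -c "
from h import *
st();look('t2')"
```

```text
t: 6.95
position: [0.5977, -0.1718, 0.2118]
tool_rot: [-3.07, -0.662, -0.0]
contact_force: [-0.1, 0.4, 0.6]
grip_width: 0.0479
t 6.95 pos [ 0.5977 -0.1718  0.2118] yang -65.67 tilt [ 1.e-04  9.e-04 -1.e+00] w 0.0479 F [-0.14  0.44  0.57] M [ 0.072 -0.051  0.01 ] q7 -1.086
post 22 r 0.0616 ang 185.2
tab 5 r 0.04 ang 204.7
stripe 11 r 0.0208 ang 21.2
stripe 31 r 0.0109 ang 205.9
bar [0.5967763  0.00364767] 199.03424
```

View pics/t2.png

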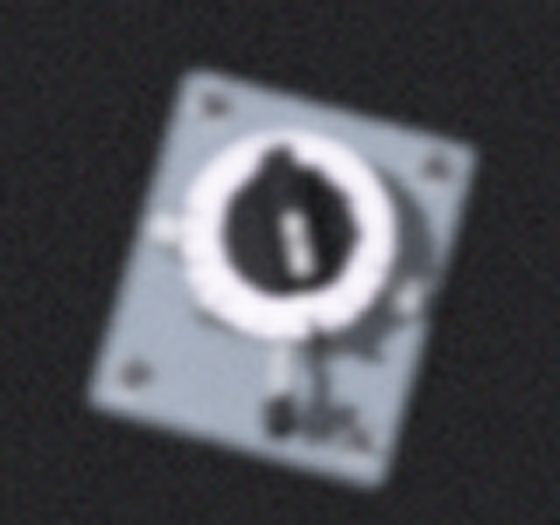

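The bar is at 199.0° and the tab at about 205°, so roughly 6° remains (the grip slipped or was compliant). I'll refine the tab angle with a polar sample in both views.

Run:
```python
from h import *
I,_=env.get_image("top");J,_=env.get_image("side")
A=np.arange(188,224,2)
for n,im,zs,rs in(("top",I,.095,(.036,.038,.040,.042)),("side",J,.092,(.036,.038,.040))):
    g=cv2.cvtColor(im,cv2.COLOR_RGB2GRAY).astype(np.float32);tot=0
    for r in rs:
        p=np.array([proj(n,[C[0]+r*np.cos(a),C[1]+r*np.sin(a),zs]) for a in np.radians(A)],np.float32)
        x=cv2.remap(g,p[:,:1].copy(),p[:,1:].copy(),cv2.INTER_LINEAR).ravel();tot=tot+x
        print(n,r,x.astype(int))
print(A)
```

```text
top 0.036 [205 203 200 198 188 179 160 141 131 124 140 157 170 182 187 194 201 208]
top 0.038 [186 179 170 162 148 135 118 100  91  92 104 118 130 135 142 148 152 155]
top 0.04 [181 167 154 140 122 106  93  84  73  77  82  91 100 106 108 106 109 111]
top 0.042 [185 170 156 141 123 107  91  82  76  78  81  88  91  93  93  92  90  89]
side 0.036 [ 59  64  72  83  95  98  98  86  69  60  62  71  73  81 113 154 186 211]
side 0.038 [ 56  56  55  55  55  57  59  60  61  57  53  49  46  48  73 106 155 182]
side 0.04 [ 57  56  55  53  53  54  55  57  56  53  49  45  46  46  46  45  78 114]
[188 190 192 194 196 198 200 202 204 206 208 210 212 214 216 218 220 222]
```

```bash
python3 -m jog '[{"delta_pos":[0.0143,-0.032,0],"spin":0},{"delta_pos":[0.0143,-0.032,0],"spin":0},{"delta_pos":[0.0143,-0.032,0],"spin":0},{"delta_pos":[0.0143,-0.032,0],"spin":0},{"delta_pos":[0.0143,-0.032,0],"spin":0},{"delta_pos":[0,0,0],"spin":5.3},{"delta_pos":[0,0,0],"spin":0},{"delta_pos":[0,0,0.03],"spin":0},{"delta_pos":[0,0,0.04],"spin":0},{"delta_pos":[0,0,0.0295],"spin":0},{"delta_pos":[0,0,0],"spin":0},{"delta_pos":[0,0,0],"spin":0}]'
python3 -c "from h import *;st()"
python3 -m jog '[{"delta_pos":[0,0,0],"spin":0},{"delta_pos":[0,0,0],"spin":0},{"delta_pos":[0,0,0],"spin":0},{"delta_pos":[0,0,0],"spin":0},{"delta_pos":[0,0,0],"spin":0},{"delta_pos":[0,0,0],"spin":0},{"delta_pos":[0,0,0],"spin":-2.7},{"delta_pos":[0,0,0],"spin":-2.7},{"delta_pos":[0,0,0],"spin":-2.7},{"delta_pos":[0,0,0],"spin":-2.7},{"delta_pos":[0,0,0],"spin":0},{"delta_pos":[0,0,0],"spin":0},{"delta_pos":[0,0,0],"spin":0}]' -1 60
python3 -c "from h import *;st()"
python3 -m jog '[{"delta_pos":[0,0,0],"spin":0},{"delta_pos":[0,0,0],"spin":0},{"delta_pos":[0,0,0],"spin":0},{"delta_pos":[0,0,-0.03],"spin":0},{"delta_pos":[0,0,-0.04],"spin":0},{"delta_pos":[0,0,-0.03],"spin":0},{"delta_pos":[-0.0161,0.0314,0],"spin":0},{"delta_pos":[-0.0161,0.0314,0],"spin":0},{"delta_pos":[-0.0161,0.0314,0],"spin":0},{"delta_pos":[-0.0161,0.0314,0],"spin":0},{"delta_pos":[0,0,0],"spin":0},{"delta_pos":[0,0,0],"spin":0}]' 0.1
python3 -c "
from h import *
st();look('t3')"
```

```text
t: 8.3
position: [0.5969, 0.0033, 0.1133]
tool_rot: [-3.098, -0.522, -0.0]
contact_force: [0.1, 0.7, 0.4]
grip_width: 0.0478
t 8.3 pos [0.5969 0.0033 0.1133] yang -70.85 tilt [ 0.e+00  1.e-04 -1.e+00] w 0.0478 F [0.09 0.74 0.36] M [ 0.034 -0.05   0.005] q7 -1.507
t: 9.6
position: [0.5986, 0.004, 0.1149]
tool_rot: [3.034, 0.81, 0.007]
contact_force: [1.8, -0.2, 13.3]
grip_width: 0.0004
t 9.6 pos [0.5986 0.004  0.1149] yang -60.1 tilt [ 4.6e-03  3.0e-04 -1.0e+00] w 0.0004 F [ 1.76 -0.18 13.33] M [ 0.051 -0.105 -0.018] q7 -1.332
t: 10.8
position: [0.6033, -0.1381, 0.2123]
tool_rot: [-3.035, -0.807, 0.0]
contact_force: [0.1, 0.7, 0.4]
grip_width: 0.0478
t 10.8 pos [ 0.6033 -0.1381  0.2123] yang -60.21 tilt [-4.e-04  5.e-04 -1.e+00] w 0.0478 F [0.11 0.7  0.39] M [0.001 0.028 0.005] q7 -1.055
post 24 r 0.0622 ang 185.3
tab 5 r 0.04 ang 204.7
stripe 10 r 0.021 ang 19.6
stripe 31 r 0.0109 ang 205.9
bar [0.59650284 0.00354998] 198.36784
```

The second grip did not hold: width went to 0 with 13 N of lift, and the bar did not turn. I'll regrip lower with less force and check the width before turning.

```bash
python3 -m jog '[{"delta_pos":[0.01625,-0.03155,0],"spin":0},{"delta_pos":[0.01625,-0.03155,0],"spin":0},{"delta_pos":[0.01625,-0.03155,0],"spin":0},{"delta_pos":[0.01625,-0.03155,0],"spin":0},{"delta_pos":[0,0,0],"spin":5.5},{"delta_pos":[0,0,0],"spin":5.5},{"delta_pos":[0,0,0],"spin":0},{"delta_pos":[0,0,0.03],"spin":0},{"delta_pos":[0,0,0.04],"spin":0},{"delta_pos":[0,0,0.025],"spin":0},{"delta_pos":[0,0,0.008],"spin":0},{"delta_pos":[0,0,0],"spin":0},{"delta_pos":[0,0,0],"spin":0}]'
python3 -c "from h import *;st()"
python3 -m jog '[{"delta_pos":[0,0,0],"spin":0},{"delta_pos":[0,0,0],"spin":0},{"delta_pos":[0,0,0],"spin":0},{"delta_pos":[0,0,0],"spin":0},{"delta_pos":[0,0,0],"spin":0}]' -1 35
python3 -c "from h import *;st()"
```

```text
t: 12.15
position: [0.5978, 0.0047, 0.1111]
tool_rot: [3.099, 0.517, 0.003]
contact_force: [0.1, 0.7, 0.1]
grip_width: 0.0479
t 12.15 pos [0.5978 0.0047 0.1111] yang -71.04 tilt [ 2.e-03  2.e-04 -1.e+00] w 0.0479 F [0.15 0.71 0.08] M [ 0.015 -0.022  0.019] q7 -1.516
t: 12.65
position: [0.597, 0.0042, 0.1097]
tool_rot: [3.099, 0.515, 0.0]
contact_force: [2.0, -4.6, -0.1]
grip_width: 0.016
t 12.65 pos [0.597  0.0042 0.1097] yang -71.11 tilt [ 3.e-04 -3.e-04 -1.e+00] w 0.016 F [ 1.95 -4.55 -0.12] M [-1.363 -0.545  0.042] q7 -1.517
```

```bash
python3 -m jog '[{"delta_pos":[0,0,0],"spin":0},{"delta_pos":[0,0,0],"spin":0},{"delta_pos":[0,0,0],"spin":0}]'
python3 - <<'E'
from h import *
st();I,D=env.get_image("side");u,v=proj("side",[.6,0,.11]).astype(int)
cv2.imwrite("pics/s4.png",cv2.resize(I[v-40:v+35,u-45:u+45],None,fx=7,fy=7,interpolation=cv2.INTER_CUBIC)[...,::-1])
E
```

```text
t: 12.95
position: [0.5975, 0.0028, 0.1097]
tool_rot: [3.098, 0.513, 0.001]
contact_force: [3.0, -5.6, 0.8]
grip_width: 0.0124
t 12.95 pos [0.5975 0.0028 0.1097] yang -71.18 tilt [ 0.0011 -0.0016 -1.    ] w 0.0124 F [ 3.03 -5.62  0.83] M [-1.079 -0.555  0.083] q7 -1.517
```

View pics/s4.png

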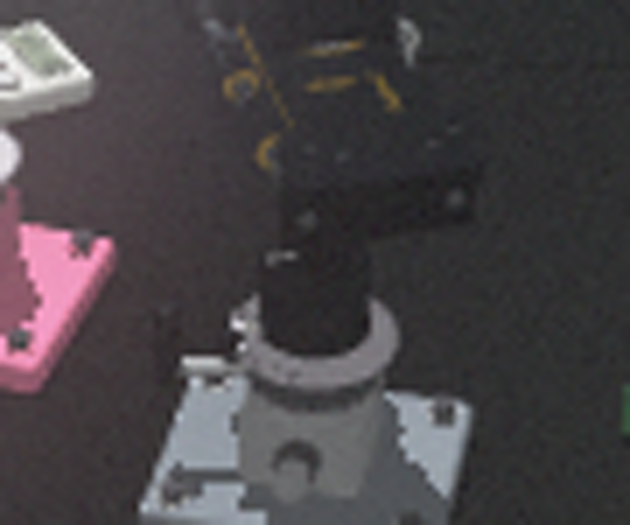

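```bash
python3 -m jog '[{"delta_pos":[0,0,0],"spin":0},{"delta_pos":[0,0,0],"spin":0},{"delta_pos":[0,0,0],"spin":-1.8},{"delta_pos":[0,0,0],"spin":-1.8},{"delta_pos":[0,0,0],"spin":-1.8},{"delta_pos":[0,0,0],"spin":-1.8},{"delta_pos":[0,0,0],"spin":-1.8},{"delta_pos":[0,0,0],"spin":-1.8},{"delta_pos":[0,0,0],"spin":0},{"delta_pos":[0,0,0],"spin":0}]' -1 50
python3 -c "from h import *;st()"
```

```text
t: 14.0
position: [0.5975, 0.0027, 0.1097]
tool_rot: [3.036, 0.801, 0.001]
contact_force: [2.4, -4.3, -0.5]
grip_width: 0.012
t 14.0 pos [0.5975 0.0027 0.1097] yang -60.44 tilt [ 0.0011 -0.0013 -1.    ] w 0.012 F [ 2.38 -4.32 -0.53] M [-1.03  -0.614 -0.55 ] q7 -1.341
```

```bash
python3 -m jog '[{"delta_pos":[0,0,0],"spin":0},{"delta_pos":[0,0,0],"spin":0},{"delta_pos":[0,0,0],"spin":0},{"delta_pos":[0,0,-0.03],"spin":0},{"delta_pos":[0,0,-0.04],"spin":0},{"delta_pos":[0,0,-0.03],"spin":0},{"delta_pos":[-0.0161,0.0314,0],"spin":0},{"delta_pos":[-0.0161,0.0314,0],"spin":0},{"delta_pos":[-0.0161,0.0314,0],"spin":0},{"delta_pos":[-0.0161,0.0314,0],"spin":0},{"delta_pos":[0,0,0],"spin":0},{"delta_pos":[0,0,0],"spin":0}]' 0.1
python3 -c "
from h import *
st();look('t5')"
```

```text
t: 15.2
position: [0.603, -0.1369, 0.2093]
tool_rot: [-3.036, -0.803, 0.0]
contact_force: [-0.9, -0.0, -0.3]
grip_width: 0.0475
t 15.2 pos [ 0.603  -0.1369  0.2093] yang -60.38 tilt [-4.e-04  7.e-04 -1.e+00] w 0.0475 F [-0.9  -0.   -0.33] M [ 0.043 -0.05   0.01 ] q7 -1.062
post 23 r 0.0621 ang 193.3
tab 4 r 0.04 ang 205.8
stripe 10 r 0.0211 ang 29.3
stripe 30 r 0.0109 ang 215.0
bar [0.5965201  0.00345854] 206.78986
```

View pics/t5.png

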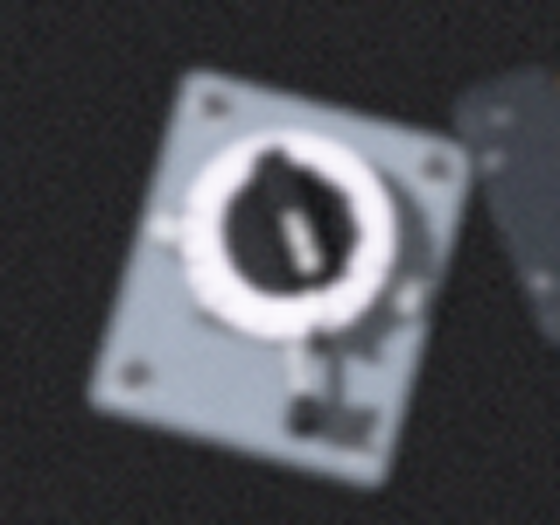

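Run:
```python
from h import *
I,_=env.get_image("top");J,_=env.get_image("side")
A=np.arange(186,230,2);print(A)
def pol(n,im,z,rs):
    g=cv2.cvtColor(im,cv2.COLOR_RGB2GRAY).astype(np.float32)
    for r in rs:
        p=np.array([proj(n,[C[0]+r*np.cos(a),C[1]+r*np.sin(a),z]) for a in np.radians(A)],np.float32)
        print(n,z,r,cv2.remap(g,p[:,:1].copy(),p[:,1:].copy(),cv2.INTER_LINEAR).ravel().astype(int))
pol("top",I,.126,(.006,.010,.014,.018,.021));pol("top",I,.093,(.021,.023,.025,.028));pol("top",I,.095,(.036,.038,.04))
pol("side",J,.126,(.014,.018,.021));pol("side",J,.093,(.023,.025,.028,.031))
```

```text
[186 188 190 192 194 196 198 200 202 204 206 208 210 212 214 216 218 220
 222 224 226 228]
top 0.126 0.006 [122 127 133 138 144 149 155 158 161 163 166 168 169 171 173 174 175 176
 177 177 174 170]
top 0.126 0.01 [ 94 102 111 121 131 141 149 157 165 174 180 188 189 188 187 186 184 183
 181 177 170 162]
top 0.126 0.014 [ 62  71  80  90 101 114 127 138 151 159 166 172 178 182 178 172 164 157
 149 140 129 115]
top 0.126 0.018 [ 49  53  57  62  78  94 109 126 142 156 172 179 182 183 182 171 158 143
 130 116 101  85]
top 0.126 0.021 [ 49  47  45  47  54  62  72  84  96 110 114 121 126 125 123 116 108  97
  86  75  65  55]
top 0.093 0.021 [129 128 127 127 126 125 122 121 126 131 133 131 129 125 119 110  99  87
  81  79  77  72]
top 0.093 0.023 [194 194 194 192 191 191 189 191 195 198 197 197 193 186 175 164 156 148
 142 135 131 127]
top 0.093 0.025 [240 239 238 238 238 237 237 236 235 233 232 232 229 225 221 218 208 199
 195 194 197 193]
top 0.093 0.028 [248 248 248 248 248 247 246 246 246 247 246 244 242 239 237 235 234 234
 236 236 236 234]
top 0.095 0.036 [205 206 208 208 207 197 187 16
[... 328 characters left out ...]
06 114 119 124 126 127 125 122 117
 110 102  88  80]
side 0.126 0.018 [ 50  50  50  51  51  51  51  63  78  90 105 120 132 147 161 170 158 143
 132 121 110  98]
side 0.126 0.021 [ 53  53  53  53  53  53  58  69  81  96 118 140 165 169 154 140 125 111
 100  86  72  62]
side 0.093 0.023 [136 132 132 128 122 124 123 118 116 110 104  99  94  87  79  69  59  49
  45  45  45  45]
side 0.093 0.025 [200 200 198 197 199 205 211 206 202 197 181 161 144 130 118 111  98  87
  75  63  52  48]
side 0.093 0.028 [220 221 223 224 224 223 221 220 220 217 211 201 188 171 157 157 152 143
 130 111  98  89]
side 0.093 0.031 [172 176 181 189 199 210 221 227 224 215 208 202 198 199 199 199 201 206
 202 174 149 131]
```

Run:
```python
from h import *
def ori(I,tag,n="top"):
    g=cv2.cvtColor(I.astype(np.uint8),cv2.COLOR_RGB2GRAY).astype(np.float32)
    # rectify z=.126 plane, 0.25mm/px, 50mm box
    k=np.linspace(-.025,.025,201);X,Y=np.meshgrid(k,k)
    p=np.array([proj(n,[C[0]+x,C[1]+y,.126]) for x,y in zip(X.ravel(),Y.ravel())],np.float32).reshape(201,201,2)
    r=cv2.remap(g,p[...,0].copy(),p[...,1].copy(),cv2.INTER_CUBIC)
    for th in(110,125,140):
        m=((r>th)&(np.hypot(X,Y)<.021)).astype(np.uint8);kk,L,s,ce=cv2.connectedComponentsWithStats(m)
        for i in range(1,kk):
            if s[i,4]<150: continue
            w=np.c_[X[L==i],Y[L==i]];c=w.mean(0);u,sv,vt=np.linalg.svd(w-c,full_matrices=False);print(tag,n,th,s[i,4],c.round(4),"elong",(sv[0]/sv[1]).round(1),"dir",(np.degrees(np.arctan2(vt[0,1],vt[0,0]))%180+180).round(1))
ori(np.load("pics/top0.npz")["I"],"init");ori(np.load("pics/side0.npz")["I"],"init","side")
for n in("top","side"):ori(np.mean([env.get_image(n)[0] for _ in range(4)],0),"now",n)
```

```text
Traceback (most recent call last):
  File "h.py", line 8, in proj
    K,R,t=cam(n);q=K@(R@np.array(p,float)+t);return q[:2]/q[2]
          ~~~^^^
  File "h.py", line 4, in cam
    c=env.camera_info(n);K=np.array(c["intrinsics"],float);R=cv2.Rodrigues(np.array(c["rvec"],float))[0];t=np.array(c["tvec"],float).ravel();return K,R,t
ValueError: time passes only in moves, steps and waits
```

```bash
sed -i '1i import functools' h.py; sed -i 's/^def cam(n)/@functools.cache\ndef cam(n)/' h.py
python3 - <<'E'
from h import *
def ori(I,tag,n="top"):
    g=cv2.cvtColor(I.astype(np.uint8),cv2.COLOR_RGB2GRAY).astype(np.float32)
    k=np.linspace(-.025,.025,201);X,Y=np.meshgrid(k,k)
    p=np.array([proj(n,[C[0]+x,C[1]+y,.126]) for x,y in zip(X.ravel(),Y.ravel())],np.float32).reshape(201,201,2)
    r=cv2.remap(g,p[...,0].copy(),p[...,1].copy(),cv2.INTER_CUBIC)
    for th in(110,125,140):
        m=((r>th)&(np.hypot(X,Y)<.021)).astype(np.uint8);kk,L,s,ce=cv2.connectedComponentsWithStats(m)
        for i in range(1,kk):
            if s[i,4]<150: continue
            w=np.c_[X[L==i],Y[L==i]];c=w.mean(0);u,sv,vt=np.linalg.svd(w-c,full_matrices=False);print(tag,n,th,s[i,4],c.round(4),"elong",(sv[0]/sv[1]).round(1),"dir",(np.degrees(np.arctan2(vt[0,1],vt[0,0]))%180+180).round(1))
ori(np.load("pics/top0.npz")["I"],"init");ori(np.load("pics/side0.npz")["I"],"init","side")
for n in("top","side"):ori(np.mean([env.get_image(n)[0] for _ in range(4)],0),"now",n)
E
```

```text
init top 110 3251 [0.0124 0.0091] elong 3.2 dir 308.8
init top 110 2432 [-0.0087  0.0054] elong 2.9 dir 327.1
init top 125 2902 [0.0129 0.0091] elong 3.4 dir 307.4
init top 125 1993 [-0.0088  0.0055] elong 3.3 dir 327.4
init top 140 2602 [0.0134 0.009 ] elong 3.6 dir 306.0
init top 140 1570 [-0.0088  0.0055] elong 3.8 dir 327.7
init side 110 1616 [-0.0092  0.0045] elong 3.8 dir 323.1
init side 125 904 [-0.0066  0.0026] elong 2.6 dir 319.0
init side 125 294 [-0.0162  0.0095] elong 1.3 dir 277.8
init side 140 657 [-0.0062  0.0024] elong 2.9 dir 317.7
init side 140 190 [-0.0163  0.0096] elong 1.4 dir 280.0
now top 110 1841 [ 0.0154 -0.0082] elong 4.3 dir 240.6
now top 110 2482 [-0.0092 -0.0061] elong 2.5 dir 207.6
now top 110 1443 [0.0067 0.0167] elong 4.7 dir 338.8
now top 125 1595 [ 0.0158 -0.0081] elong 4.5 dir 241.7
now top 125 2100 [-0.0094 -0.0062] elong 2.8 dir 207.7
now top 125 1194 [0.0071 0.0169] elong 4.9 dir 338.1
now top 140 1369 [ 0.0163 -0.0079] elong 4.8 dir 243.5
now top 140 1705 [-0.0095 -0.0063] elong 3.0 dir 207.7
now top 140 991 [0.0074 0.0171] elong 5.1 dir 337.2
now side 110 1590 [-0.0101 -0.0073] elong 2.8 dir 209.5
now side 125 1209 [-0.0106 -0.0076] elong 3.3 dir 209.4
now side 140 598 [-0.0135 -0.0091] elong 2.6 dir 219.7
now side 140 197 [-0.0041 -0.0046] elong 1.1 dir 257.1
```

Averaged stripe and bar directions put the pointer at about 207° against the tab at about 205°. That is 1–2 mm at the tip, inside the 3.5 mm tolerance. Now I'll turn the tool to straddle the post and push it with one pad.

```bash
python3 -m jog '[{"delta_pos":[0,0,0],"spin":-8.2},{"delta_pos":[0,0,0],"spin":-8.2},{"delta_pos":[0,0,0],"spin":-8.2},{"delta_pos":[0,0,0],"spin":-8.2},{"delta_pos":[0,0,0],"spin":-8.2},{"delta_pos":[0,0,0],"spin":-8.2},{"delta_pos":[0,0,0],"spin":-8.2},{"delta_pos":[0,0,0],"spin":-8.2},{"delta_pos":[0,0,0],"spin":-8.2},{"delta_pos":[0,0,0],"spin":-8.2},{"delta_pos":[0,0,0],"spin":-8.2},{"delta_pos":[0,0,0],"spin":-8.2},{"delta_pos":[0,0,0],"spin":-8.2},{"delta_pos":[0,0,0],"spin":-8.2},{"delta_pos":[0,0,0],"spin":-8.2},{"delta_pos":[0,0,0],"spin":-8.2},{"delta_pos":[0,0,0],"spin":-8.1},{"delta_pos":[0,0,0],"spin":-8.1},{"delta_pos":[0,0,0],"spin":-8.1},{"delta_pos":[0,0,0],"spin":-8.1}]' -0.3
python3 -m jog '[{"delta_pos":[0.0089,0.0345,0],"spin":0},{"delta_pos":[0.0089,0.0345,0],"spin":0},{"delta_pos":[0.0089,0.0345,0],"spin":0},{"delta_pos":[0.0089,0.0345,0],"spin":0},{"delta_pos":[0,0,0],"spin":0},{"delta_pos":[0,0,0],"spin":0},{"delta_pos":[0,0,0],"spin":0}]'
python3 - <<'E'
from h import *
p,R,o=st()
T=np.r_[C+.062*np.array([np.cos(np.radians(193.3)),np.sin(np.radians(193.3))]),.092];print("to post",(R.T@(T-p)).round(4))
E
```

```text
t: 17.75
position: [0.6032, -0.1369, 0.2096]
tool_rot: [-0.372, 3.119, -0.0]
contact_force: [0.4, 0.9, 0.1]
grip_width: 0.0301
t: 18.45
position: [0.5372, -0.0119, 0.2095]
tool_rot: [-0.361, 3.121, -0.001]
contact_force: [0.2, -0.7, -0.5]
grip_width: 0.0309
t 18.45 pos [ 0.5372 -0.0119  0.2095] yang 103.19 tilt [ 1.e-04 -4.e-04 -1.e+00] w 0.0309 F [ 0.24 -0.75 -0.54] M [ 0.137 -0.109  0.025] q7 1.46
to post [0.0003 0.0015 0.1175]
```

```bash
python3 -m jog '[{"delta_pos":[0,0.0015,0.03],"spin":0},{"delta_pos":[0,0,0.03],"spin":0},{"delta_pos":[0,0,0.03],"spin":0},{"delta_pos":[0,0,0.02],"spin":0},{"delta_pos":[0,0,0.0075],"spin":0},{"delta_pos":[0,0,0],"spin":0},{"delta_pos":[0,0,0],"spin":0},{"delta_pos":[0,0,0],"spin":0}]'
cat >> h.py <<'E'
def ft(b=(0,0,0)):
    p,R,o=st();d=p[:2]-C;th=np.arctan2(d[1],d[0]);F=np.array(o["contact_force"])-b
    # force on tool opposing push: -y tool
    print("TCP r",np.hypot(*d).round(4),"ang",np.degrees(th).round(2)%360,"F in tool",(R.T@F).round(2))
E
python3 -c "
from h import *
ft()
I,D=env.get_image('side');u,v=proj('side',[.55,0,.09]).astype(int)
cv2.imwrite('pics/s6.png',cv2.resize(I[v-40:v+35,u-45:u+45],None,fx=7,fy=7,interpolation=cv2.INTER_CUBIC)[...,::-1])"
```

```text
t: 19.25
position: [0.5373, -0.0092, 0.0932]
tool_rot: [-0.363, 3.119, -0.0]
contact_force: [-0.2, -0.1, -0.1]
grip_width: 0.0304
t 19.25 pos [ 0.5373 -0.0092  0.0932] yang 103.27 tilt [ 1.7e-03 -1.0e-04 -1.0e+00] w 0.0304 F [-0.17 -0.1  -0.12] M [ 0.116 -0.11  -0.047] q7 1.368
TCP r 0.0611 ang 192.21 F in tool [ 0.19 -0.06  0.12]
```

View pics/s6.png

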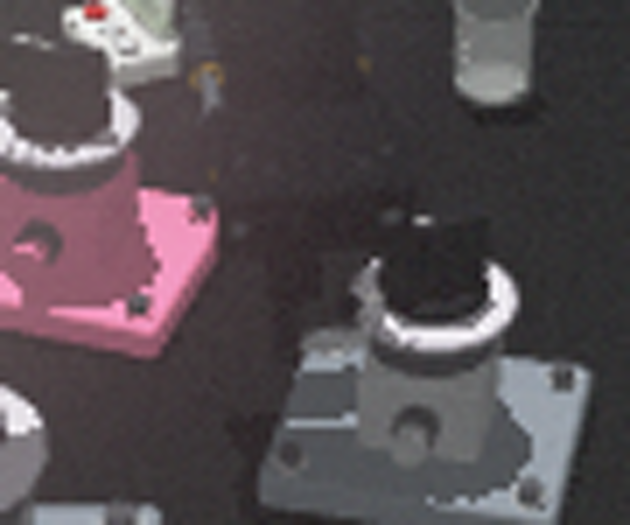

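```bash
python3 -m jog '[{"delta_pos":[0,0.00215,0],"spin":2},{"delta_pos":[0,0.00215,0],"spin":2},{"delta_pos":[0,0.00215,0],"spin":2},{"delta_pos":[0,0.00215,0],"spin":2},{"delta_pos":[0,0.00215,0],"spin":2},{"delta_pos":[0,0.00215,0],"spin":2},{"delta_pos":[0,0.00215,0],"spin":2},{"delta_pos":[0,0.00215,0],"spin":2}]'
python3 -c "
from h import *
ft()"
```

```text
t: 20.1
position: [0.535, 0.0079, 0.0928]
tool_rot: [0.077, 3.139, -0.001]
contact_force: [-0.5, 0.3, 0.0]
grip_width: 0.0306
t 20.1 pos [0.535  0.0079 0.0928] yang 87.19 tilt [ 1.2e-03 -4.0e-04 -1.0e+00] w 0.0306 F [-0.47  0.28  0.03] M [ 0.138 -0.137 -0.013] q7 1.085
TCP r 0.0621 ang 176.13 F in tool [ 0.48  0.26 -0.03]
```

```bash
python3 -m jog '[{"delta_pos":[0,0.00215,0],"spin":2},{"delta_pos":[0,0.00215,0],"spin":2}]'
python3 - <<'E'
from h import *
ft()
I,_=env.get_image("top");J,_=env.get_image("side")
A=cv2.resize(I[180:255,245:325],(400,375),interpolation=cv2.INTER_CUBIC)
u,v=proj('side',[.55,0,.09]).astype(int);B=cv2.resize(J[v-40:v+35,u-40:u+40],(400,375),interpolation=cv2.INTER_CUBIC)
X=np.hstack([A,B]).astype(float);X=255*(X/255)**.55
cv2.imwrite("pics/b7.png",X[...,::-1])
E
```

```text
t: 20.3
position: [0.5353, 0.0122, 0.0928]
tool_rot: [0.186, 3.135, -0.001]
contact_force: [-0.0, -0.7, -0.1]
grip_width: 0.0306
t 20.3 pos [0.5353 0.0122 0.0928] yang 83.2 tilt [ 1.1e-03 -4.0e-04 -1.0e+00] w 0.0306 F [-0.03 -0.74 -0.11] M [ 0.116 -0.128 -0.018] q7 1.014
TCP r 0.0623 ang 172.15 F in tool [-0.06 -0.74  0.11][ WARN:0@2.036] global loadsave.cpp:1063 imwrite_ Unsupported depth image for selected encoder is fallbacked to CV_8U.
```

View pics/b7.png

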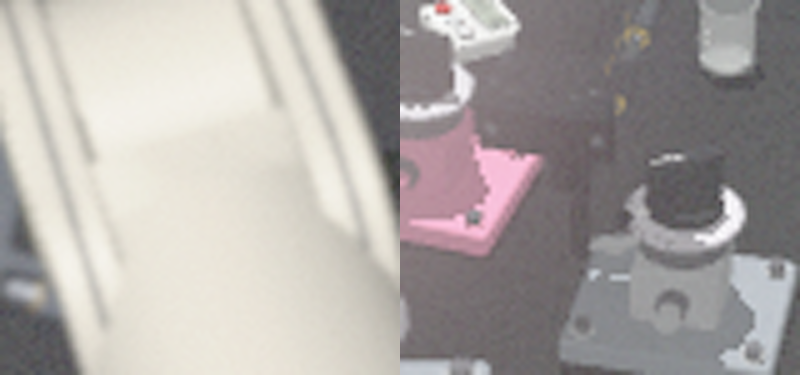

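Run:
```python
from h import *
p,R,o=st()
u,v=proj('side',[.55,0,.09]).astype(int)
f=lambda P:((proj('side',P)-[u-40,v-40])*5+[400,0]).round(0)
for a in(200,193,187,181,175,165):
    e=np.array([np.cos(np.radians(a)),np.sin(np.radians(a))]);print(a,"lever",f(np.r_[C+.05*e,.067]),"post top",f(np.r_[C+.062*e,.1]))
for s in(-1,1):print("pad",s,f(p+R@[0,s*.0153,.011]),f(p+R@[0,s*.03,.011]))
```

```text
t 20.4 pos [0.5353 0.0125 0.0928] yang 83.28 tilt [ 1.2e-03 -4.0e-04 -1.0e+00] w 0.0302 F [-0.13  0.62 -0.27] M [ 0.108 -0.188  0.027] q7 1.015
200 lever [599. 245.] post top [580. 203.]
193 lever [597. 239.] post top [577. 196.]
187 lever [597. 233.] post top [576. 189.]
181 lever [597. 228.] post top [577. 183.]
175 lever [598. 223.] post top [578. 176.]
165 lever [602. 214.] post top [583. 166.]
pad -1 [573. 213.] [568. 227.]
pad 1 [584. 183.] [589. 169.]
```

Run:
```python
from h import *
J,D=env.get_image("side");P=cloud("side",D);d=P[...,:2]-C;r=np.hypot(d[...,0],d[...,1]);a=np.degrees(np.arctan2(d[...,1],d[...,0]))%360
b=J.min(-1)
for n,m in(("rod",(P[...,2]>.058)&(P[...,2]<.075)&(r>.043)&(r<.07)),("post/finger",(P[...,2]>.078)&(P[...,2]<.115)&(r>.05)&(r<.085))):
    m&=(a>130)&(a<240);v,u=np.nonzero(m)
    for x,y in list(zip(u,v))[::1 if n=="rod" else 3]:print(n,x,y,P[y,x].round(3),"r",r[y,x].round(3),"a",a[y,x].round(0),"I",b[y,x])
```

```text
rod 251 219 [ 0.533 -0.016  0.075] r 0.067 a 197.0 I 44
rod 254 219 [ 0.541 -0.013  0.074] r 0.058 a 197.0 I 42
rod 257 219 [ 0.55  -0.009  0.071] r 0.049 a 195.0 I 98
rod 258 219 [ 0.553 -0.006  0.069] r 0.045 a 193.0 I 102
rod 259 219 [ 0.556 -0.01   0.072] r 0.043 a 199.0 I 91
rod 251 220 [ 0.533 -0.016  0.071] r 0.067 a 197.0 I 41
rod 252 220 [ 0.536 -0.017  0.072] r 0.065 a 199.0 I 45
rod 254 220 [ 0.541 -0.013  0.069] r 0.058 a 196.0 I 43
rod 255 220 [ 0.545 -0.016  0.072] r 0.056 a 201.0 I 84
rod 256 220 [ 0.547 -0.01   0.068] r 0.052 a 195.0 I 104
rod 257 220 [ 0.55  -0.01   0.068] r 0.049 a 196.0 I 107
rod 258 220 [ 0.553 -0.01   0.068] r 0.046 a 197.0 I 110
rod 251 221 [ 0.532 -0.013  0.065] r 0.067 a 194.0 I 46
rod 252 221 [ 0.536 -0.017  0.069] r 0.065 a 199.0 I 46
rod 253 221 [ 0.539 -0.019  0.07 ] r 0.062 a 202.0 I 42
rod 254 221 [ 0.541 -0.012  0.065] r 0.058 a 196.0 I 56
rod 255 221 [ 0.545 -0.017  0.069] r 0.056 a 201.0 I 102
rod 256 221 [ 0.548 -0.016  0.068] r 0.053 a 201.0 I 105
rod 257 221 [ 0.55  -0.012  0.066] r 0.049 a 199.0 I 102
rod 258 221 [ 0.553 -0.014  0
[... 926 characters left out ...]
ost/finger 253 210 [ 0.539 -0.013  0.106] r 0.061 a 196.0 I 40
post/finger 253 211 [ 0.538 -0.009  0.1  ] r 0.06 a 192.0 I 45
post/finger 253 212 [ 0.538 -0.01   0.097] r 0.06 a 193.0 I 44
post/finger 252 213 [ 0.536 -0.019  0.1  ] r 0.065 a 201.0 I 49
post/finger 251 214 [ 0.533 -0.015  0.093] r 0.067 a 196.0 I 42
post/finger 254 214 [ 0.542 -0.018  0.095] r 0.059 a 201.0 I 44
post/finger 253 215 [ 0.539 -0.016  0.09 ] r 0.061 a 199.0 I 38
post/finger 252 216 [ 0.536 -0.02   0.089] r 0.065 a 201.0 I 42
post/finger 251 217 [ 0.533 -0.016  0.083] r 0.067 a 197.0 I 47
post/finger 254 217 [ 0.542 -0.015  0.082] r 0.058 a 199.0 I 42
post/finger 253 218 [ 0.539 -0.018  0.08 ] r 0.062 a 200.0 I 43
```

Run:
```python
from h import *
J,D=env.get_image("side");P=cloud("side",D)
for v in range(176,224,3):
    print(v,' '.join('(%3d,%3d,%3d)'%tuple((P[v-1:v+2,u,:].mean(0)*1000).round()) for u in range(242,264,3)))
```

```text
176 (512,-35,233) (520,-35,234) (528,-37,235) (536,-38,237) (544,-38,237) (552,-32,233) (558, -6,218) (563, 34,195)
179 (512,-37,225) (520,-36,225) (528,-41,228) (536,-39,228) (544,-39,228) (552,-34,225) (558, -5,208) (564, 24,191)
182 (512,-39,217) (520,-39,217) (528,-40,218) (537,-41,220) (544,-40,219) (553,-40,220) (541,215, 60) (566,  6,192)
185 (514,-54,217) (521,-52,216) (530,-53,217) (538,-52,217) (546,-51,217) (553,-47,214) (559,-19,197) (567,-18,197)
188 (515,-67,216) (523,-67,216) (531,-65,215) (539,-67,217) (547,-67,217) (555,-65,217) (562,-53,209) (568,-26,193)
191 (517,-80,215) (525,-82,217) (533,-82,217) (540,-79,215) (576,-373,409) (556,-78,216) (562,-58,203) (568,-26,183)
194 (517,-81,206) (525,-81,206) (533,-83,208) (541,-84,209) (549,-87,212) (557,-86,212) (561,-42,183) (550,232,  0)
197 (516,-75,193) (524,-77,194) (532,-80,196) (540,-81,198) (548,-81,199) (557,-85,202) (541,213,  0) (552,216, -2)
200 (515,-72,181) (524,-77,184) (532,-77,185) (540,-76,185) (548,-76,185) (556,-78,187) (543,195, -1) (553,196, -1)
203 (496, 71, 69) (503, 87, 59) (529,-54,159) (537,-55,160) (546,-57,162) (556,-78,177) (544,173,  2) (554,178, -1)
206 (487,133, 14) (495,155, -1) (524,-10,117) (533,-13,120) (542,-13,120) (535,159, -2) (546,157,  0) (556,160, -1)
209 (487,131,  3) (496,138, -1) (518, 38, 72) (533,-13,109) (541,-12,109) (537,139,  0) (547,139,  1) (557,143, -1)
212 (489,117,  0) (498,122, -2) (509,119,  1) (528, 33, 65) (537, 33, 66) (538,124, -1) (548,124, -1) (566,  9, 85)
215 (490,104, -2) (500,106, -3) (510,103,  0) (533,-16, 90) (542,-15, 90) (540,108, -2) (559,-12, 89) (589,-322,321)
218 (586,-608,529) (502, 86,  0) (512, 86,  0) (533,-14, 77) (542,-17, 80) (544, 60, 22) (556, 25, 50) (590,-326,317)
221 (494, 71, -1) (504, 71, -1) (514, 73, -2) (533,-14, 66) (542,-15, 67) (549,  7, 51) (558,  7, 51) (567, 11, 49)
```

The side depth shows the fingertip passing above the post. The tip is at z≈0.103 and the post top at ≈0.10, so the hand sits about 21 mm higher than the reported z. That also explains the weak knob grips. I'll swing back and go about 18 mm lower.

```bash
python3 -m jog '[{"delta_pos":[0,-0.00215,0],"spin":-2},{"delta_pos":[0,-0.00215,0],"spin":-2},{"delta_pos":[0,-0.00215,0],"spin":-2},{"delta_pos":[0,-0.00215,0],"spin":-2},{"delta_pos":[0,-0.00215,0],"spin":-2},{"delta_pos":[0,-0.00215,0],"spin":-2},{"delta_pos":[0,-0.00215,0],"spin":-2},{"delta_pos":[0,-0.00215,0],"spin":-2},{"delta_pos":[0,-0.00215,0],"spin":-2},{"delta_pos":[0,-0.00215,0],"spin":-2},{"delta_pos":[0,0,0],"spin":0},{"delta_pos":[0,0,0],"spin":0}]'
python3 -c "
from h import *
ft()"
python3 -m jog '[{"delta_pos":[0,0,0.003],"spin":0},{"delta_pos":[0,0,0.003],"spin":0},{"delta_pos":[0,0,0],"spin":0}]'
```

```text
t: 21.7
position: [0.5358, -0.0093, 0.0921]
tool_rot: [-0.362, 3.12, 0.0]
contact_force: [0.4, 0.9, 0.1]
grip_width: 0.0306
t 21.7 pos [ 0.5358 -0.0093  0.0921] yang 103.24 tilt [ 2.e-04  0.e+00 -1.e+00] w 0.0306 F [0.41 0.91 0.07] M [ 0.121 -0.091  0.041] q7 1.368
TCP r 0.0626 ang 191.97 F in tool [-0.61  0.79 -0.07]
t: 22.0
position: [0.5354, -0.0092, 0.0855]
tool_rot: [0.363, -3.12, 0.0]
contact_force: [0.4, -0.3, -0.3]
grip_width: 0.0306
```

Force is clear. I'll lower the rest, check the z reading for contact, then look at the tip height in the side depth.

```bash
python3 -m jog '[{"delta_pos":[0,0,0.003],"spin":0},{"delta_pos":[0,0,0.003],"spin":0},{"delta_pos":[0,0,0.003],"spin":0},{"delta_pos":[0,0,0.002],"spin":0},{"delta_pos":[0,0,0],"spin":0},{"delta_pos":[0,0,0],"spin":0}]'
python3 - <<'E'
from h import *
ft()
J,D=env.get_image("side");P=cloud("side",D)
for v in range(206,230,2):
    print(v,' '.join('(%3d,%3d,%3d)'%tuple((P[v,u,:]*1000).round()) for u in range(248,260,2)))
E
```

```text
t: 22.6
position: [0.5358, -0.0091, 0.0751]
tool_rot: [-0.364, 3.12, 0.0]
contact_force: [-0.0, -0.6, -0.4]
grip_width: 0.0308
t 22.6 pos [ 0.5358 -0.0091  0.0751] yang 103.29 tilt [ 0.  0. -1.] w 0.0308 F [-0.05 -0.58 -0.38] M [ 0.119 -0.148 -0.048] q7 1.353
TCP r 0.0626 ang 191.84 F in tool [ 0.18 -0.55  0.38]
206 (535,-105,185) (540,-104,185) (545,-104,185) (550,-102,184) (555,-102,185) (561,-100,184)
208 (534,-99,175) (539,-98,174) (544,-97,174) (549,-94,172) (555,-95,173) (560,-97,175)
210 (534,-99,168) (539,-98,167) (544,-92,164) (549,-93,165) (555,-93,165) (560,-93,165)
212 (534,-101,163) (539,-98,161) (544,-95,159) (550,-96,161) (555,-95,160) (560,-94,160)
214 (510,109,  0) (532,-36,108) (538,-35,107) (543,-33,106) (549,-31,106) (543,111,  0)
216 (511, 99, -1) (532,-35,101) (538,-34,100) (543,-32, 99) (549,-33,100) (544,100,  0)
218 (512, 87,  0) (532,-31, 90) (538,-33, 92) (543,-31, 91) (549,-32, 92) (545, 91, -1)
220 (513, 77, -1) (519, 80, -3) (536,-17, 72) (542,-15, 72) (547,-11, 68) (553,-12, 70)
222 (514, 67, -1) (521, 67, -1) (536,-17, 65) (542,-16, 64) (542, 47, 16) (549, 42, 20)
224 (515, 56, -1) (522, 53,  2) (529, 52,  3) (535, 55,  1) (543, 33, 19) (549, 35, 18)
226 (516, 47, -2) (523, 45,  0) (529, 43,  2) (537, 27, 16) (544, 23, 19) (550, 27, 16)
228 (518, 35,  0) (524, 36, -1) (530, 36,  0) (539, 13, 18) (544, 19, 14) (551, 14, 18)
```

```bash
python3 -m jog '[{"delta_pos":[0,0.00215,0],"spin":2},{"delta_pos":[0,0.00215,0],"spin":2},{"delta_pos":[0,0.00215,0],"spin":2},{"delta_pos":[0,0.00215,0],"spin":2},{"delta_pos":[0,0.00215,0],"spin":2},{"delta_pos":[0,0.00215,0],"spin":2},{"delta_pos":[0,0.00215,0],"spin":2},{"delta_pos":[0,0.00215,0],"spin":2}]'
python3 -c "
from h import *
ft()"
python3 -m jog '[{"delta_pos":[0,0.00215,0],"spin":2},{"delta_pos":[0,0.00215,0],"spin":2},{"delta_pos":[0,0.00215,0],"spin":2},{"delta_pos":[0,0.00215,0],"spin":2}]'
python3 -c "
from h import *
ft()"
```

```text
t: 23.45
position: [0.5343, 0.0072, 0.0753]
tool_rot: [0.078, 3.14, -0.001]
contact_force: [0.9, -1.6, -0.9]
grip_width: 0.0307
t 23.45 pos [0.5343 0.0072 0.0753] yang 87.17 tilt [ 1.e-03 -9.e-04 -1.e+00] w 0.0307 F [ 0.89 -1.59 -0.9 ] M [-0.371 -0.501  0.028] q7 1.07
TCP r 0.0627 ang 176.79 F in tool [-0.97 -1.55  0.9 ]
t: 23.85
position: [0.5352, 0.0157, 0.0752]
tool_rot: [0.296, 3.127, -0.001]
contact_force: [2.2, -2.0, -1.0]
grip_width: 0.0304
t 23.85 pos [0.5352 0.0157 0.0752] yang 79.17 tilt [ 9.e-04 -1.e-03 -1.e+00] w 0.0304 F [ 2.2  -1.97 -1.01] M [-0.448 -0.43   0.041] q7 0.928
TCP r 0.063 ang 169.03 F in tool [-2.53 -1.52  1.01]
```

```bash
python3 -m jog '[{"delta_pos":[-0.0001,0.00215,0],"spin":2},{"delta_pos":[-0.0001,0.00215,0],"spin":2},{"delta_pos":[-0.0001,0.00215,0],"spin":2},{"delta_pos":[-0.0001,0.00215,0],"spin":2},{"delta_pos":[-0.0001,0.00215,0],"spin":2}]'
python3 -c "
from h import *
ft()"
python3 -m jog '[{"delta_pos":[-0.0001,0.00107,0],"spin":1},{"delta_pos":[0,0.00107,0],"spin":1}]'
python3 -c "
from h import *
ft()"
```

```text
t: 24.35
position: [0.5383, 0.0259, 0.0752]
tool_rot: [0.568, 3.089, -0.002]
contact_force: [0.4, -2.4, 0.2]
grip_width: 0.0302
t 24.35 pos [0.5383 0.0259 0.0752] yang 69.17 tilt [ 6.0e-04 -1.1e-03 -1.0e+00] w 0.0302 F [ 0.37 -2.43  0.23] M [-0.56  -0.302 -0.006] q7 0.749
TCP r 0.0628 ang 159.31 F in tool [-1.21 -2.14 -0.23]
t: 24.55
position: [0.539, 0.0282, 0.0751]
tool_rot: [0.62, 3.079, -0.001]
contact_force: [0.7, -1.5, 0.4]
grip_width: 0.0308
t 24.55 pos [0.539  0.0282 0.0751] yang 67.23 tilt [ 4.e-04 -7.e-04 -1.e+00] w 0.0308 F [ 0.67 -1.55  0.39] M [-0.516 -0.345  0.038] q7 0.714
TCP r 0.0629 ang 157.12 F in tool [-1.22 -1.17 -0.39]
```

Force readings are noisy at about 0.5 N, and the moment is a steadier measure. I'll write a guard that reads both and stops the sequence when the bite shows.

```bash
cat > g.py <<'E'
import sys
from h import *
o=env.get_obs();R=cv2.Rodrigues(np.array(o["tool_rot"],float))[0];p=np.array(o["position"])
post=(p-R[:,1]*.0093)[:2]-C;a=np.arctan2(post[1],post[0]);t=np.array([np.sin(a),-np.cos(a)])
F=np.array(o["contact_force"])[:2];M=np.array(o["torque"]);L=.27
Fm=np.array([-(M[1]+.13)/L,(M[0]-.12)/L])
f1,f2=-F@t,-Fm@t
print("t %.2f post %.2f r %.4f Ft force %.2f moment %.2f"%(o["t"],np.degrees(a)%360,np.hypot(*post),f1,f2),"w %.4f"%o["grip_width"],flush=True)
sys.exit(max(f2,(f1+2*f2)/3)>float(sys.argv[1]))
E
J(){ :; }
python3 g.py 3.7 &&
python3 -m jog '[{"delta_pos":[0,0.0005,0],"spin":0.46},{"delta_pos":[0,0.0005,0],"spin":0.46}]' >/dev/null && python3 g.py 3.7 &&
python3 -m jog '[{"delta_pos":[0,0.0005,0],"spin":0.46},{"delta_pos":[0,0.0005,0],"spin":0.46}]' >/dev/null && python3 g.py 3.7 &&
python3 -m jog '[{"delta_pos":[0,0.0005,0],"spin":0.46},{"delta_pos":[0,0.0005,0],"spin":0.46}]' >/dev/null && python3 g.py 3.7 &&
python3 -m jog '[{"delta_pos":[0,0.0005,0],"spin":0.46},{"delta_pos":[0,0.0005,0],"spin":0.46}]' >/dev/null && python3 g.py 3.7 &&
python3 -m jog '[{"delta_pos":[0,0.0005,0],"spin":0.46},{"delta_pos":[0,0.0005,0],"spin":0.46}]' >/dev/null && python3 g.py 3.7 &&
python3 -m jog '[{"delta_pos":[0,0.0005,0],"spin":0.46},{"delta_pos":[0,0.0005,0],"spin":0.46}]' >/dev/null && python3 g.py 3.7
```

```text
t 24.55 post 165.53 r 0.0636 Ft force 1.33 moment 2.08 w 0.0308False
```

```bash
sed -i 's/sys.exit(\(.*\))$/sys.exit(int(\1))/' g.py
python3 g.py 3.7 &&
python3 -m jog '[{"delta_pos":[0,0.0005,0],"spin":0.46},{"delta_pos":[0,0.0005,0],"spin":0.46}]' >/dev/null && python3 g.py 3.7 &&
python3 -m jog '[{"delta_pos":[0,0.0005,0],"spin":0.46},{"delta_pos":[0,0.0005,0],"spin":0.46}]' >/dev/null && python3 g.py 3.7 &&
python3 -m jog '[{"delta_pos":[0,0.0005,0],"spin":0.46},{"delta_pos":[0,0.0005,0],"spin":0.46}]' >/dev/null && python3 g.py 3.7 &&
python3 -m jog '[{"delta_pos":[0,0.0005,0],"spin":0.46},{"delta_pos":[0,0.0005,0],"spin":0.46}]' >/dev/null && python3 g.py 3.7 &&
python3 -m jog '[{"delta_pos":[0,0.0005,0],"spin":0.46},{"delta_pos":[0,0.0005,0],"spin":0.46}]' >/dev/null && python3 g.py 3.7 &&
python3 -m jog '[{"delta_pos":[0,0.0005,0],"spin":0.46},{"delta_pos":[0,0.0005,0],"spin":0.46}]' >/dev/null && python3 g.py 3.7 &&
python3 -m jog '[{"delta_pos":[0,0.0005,0],"spin":0.46},{"delta_pos":[0,0.0005,0],"spin":0.46}]' >/dev/null && python3 g.py 3.7 &&
python3 -m jog '[{"delta_pos":[0,0.0005,0],"spin":0.46},{"delta_pos":[0,0.0005,0],"spin":0.46}]' >/dev/null && python3 g.py 3.7 &&
python3 -m jog '[{"delta_pos":[0,0.0005,0],"spin":0.46},{"delta_pos":[0,0.0005,0],"spin":0.46}]' >/dev/null && python3 g.py 3.7 &&
python3 -m jog '[{"delta_pos":[0,0.0005,0],"spin":0.46},{"delta_pos":[0,0.0005,0],"spin":0.46}]' >/dev/null && python3 g.py 3.7
```

```text
t 24.55 post 165.53 r 0.0636 Ft force 1.33 moment 2.08 w 0.0308
t 24.75 post 164.41 r 0.0638 Ft force 1.38 moment 2.06 w 0.0305
t 24.95 post 163.41 r 0.0639 Ft force 2.23 moment 1.93 w 0.0304
t 25.15 post 162.46 r 0.0640 Ft force 1.89 moment 2.17 w 0.0303
t 25.35 post 161.53 r 0.0640 Ft force 2.80 moment 2.22 w 0.0307
t 25.55 post 160.63 r 0.0640 Ft force 2.22 moment 2.16 w 0.0307
t 25.75 post 159.74 r 0.0640 Ft force 2.55 moment 2.21 w 0.0308
t 25.95 post 158.84 r 0.0640 Ft force 2.16 moment 1.92 w 0.0308
t 26.15 post 157.89 r 0.0641 Ft force 2.03 moment 2.12 w 0.0310
t 26.35 post 156.99 r 0.0641 Ft force 2.34 moment 2.06 w 0.0302
t 26.55 post 156.11 r 0.0641 Ft force 1.68 moment 2.17 w 0.0306
```

```bash
python3 -m jog '[{"delta_pos":[0,0.0005,0],"spin":0.46},{"delta_pos":[0,0.0005,0],"spin":0.46}]' >/dev/null && python3 g.py 3.1 &&
python3 -m jog '[{"delta_pos":[0,0.0005,0],"spin":0.46},{"delta_pos":[0,0.0005,0],"spin":0.46}]' >/dev/null && python3 g.py 3.1 &&
python3 -m jog '[{"delta_pos":[0,0.0005,0],"spin":0.46},{"delta_pos":[0,0.0005,0],"spin":0.46}]' >/dev/null && python3 g.py 3.1 &&
python3 -m jog '[{"delta_pos":[0,0.0005,0],"spin":0.46},{"delta_pos":[0,0.0005,0],"spin":0.46}]' >/dev/null && python3 g.py 3.1 &&
python3 -m jog '[{"delta_pos":[0,0.0005,0],"spin":0.46},{"delta_pos":[0,0.0005,0],"spin":0.46}]' >/dev/null && python3 g.py 3.1 &&
python3 -m jog '[{"delta_pos":[0,0.0005,0],"spin":0.46},{"delta_pos":[0,0.0005,0],"spin":0.46}]' >/dev/null && python3 g.py 3.1 &&
python3 -m jog '[{"delta_pos":[0,0.0005,0],"spin":0.46},{"delta_pos":[0,0.0005,0],"spin":0.46}]' >/dev/null && python3 g.py 3.1 &&
python3 -m jog '[{"delta_pos":[0,0.0005,0],"spin":0.46},{"delta_pos":[0,0.0005,0],"spin":0.46}]' >/dev/null && python3 g.py 3.1 &&
python3 -m jog '[{"delta_pos":[0,0.0005,0],"spin":0.46},{"delta_pos":[0,0.0005,0],"spin":0.46}]' >/dev/null && python3 g.py 3.1 &&
python3 -m jog '[{"delta_pos":[0,0.0005,0],"spin":0.46},{"delta_pos":[0,0.0005,0],"spin":0.46}]' >/dev/null && python3 g.py 3.1 &&
python3 -m jog '[{"delta_pos":[0,0.0005,0],"spin":0.46},{"delta_pos":[0,0.0005,0],"spin":0.46}]' >/dev/null && python3 g.py 3.1 &&
python3 -m jog '[{"delta_pos":[0,0.0005,0],"spin":0.46},{"delta_pos":[0,0.0005,0],"spin":0.46}]' >/dev/null && python3 g.py 3.1 &&
python3 -m jog '[{"delta_pos":[0,0.0005,0],"spin":0.46},{"delta_pos":[0,0.0005,0],"spin":0.46}]' >/dev/null && python3 g.py 3.1 &&
python3 -m jog '[{"delta_pos":[0,0.0005,0],"spin":0.46},{"delta_pos":[0,0.0005,0],"spin":0.46}]' >/dev/null && python3 g.py 3.1
```

```text
t 26.75 post 155.20 r 0.0641 Ft force 2.08 moment 2.02 w 0.0305
t 26.95 post 154.34 r 0.0641 Ft force 2.44 moment 2.05 w 0.0305
t 27.15 post 153.37 r 0.0641 Ft force 2.27 moment 1.99 w 0.0305
t 27.35 post 152.49 r 0.0641 Ft force 3.01 moment 2.16 w 0.0305
t 27.55 post 151.57 r 0.0641 Ft force 2.86 moment 2.07 w 0.0303
t 27.75 post 150.66 r 0.0641 Ft force 2.09 moment 2.13 w 0.0303
t 27.95 post 149.77 r 0.0642 Ft force 2.69 moment 2.24 w 0.0306
t 28.15 post 148.91 r 0.0642 Ft force 2.64 moment 2.05 w 0.0301
t 28.35 post 147.96 r 0.0642 Ft force 3.15 moment 1.96 w 0.0305
t 28.55 post 147.06 r 0.0642 Ft force 1.94 moment 2.28 w 0.0298
t 28.75 post 146.14 r 0.0642 Ft force 1.91 moment 2.03 w 0.0306
t 28.95 post 145.27 r 0.0642 Ft force 2.48 moment 2.05 w 0.0306
t 29.15 post 144.39 r 0.0642 Ft force 2.92 moment 2.46 w 0.0301
t 29.35 post 143.46 r 0.0642 Ft force 1.53 moment 2.13 w 0.0303
```

```bash
sed -i 's/L=.27/L=.236/' g.py
python3 -m jog '[{"delta_pos":[0,0.0005,0],"spin":0.46},{"delta_pos":[0,0.0005,0],"spin":0.46}]' >/dev/null && python3 g.py 3.2 &&
python3 -m jog '[{"delta_pos":[0,0.0005,0],"spin":0.46},{"delta_pos":[0,0.0005,0],"spin":0.46}]' >/dev/null && python3 g.py 3.2 &&
python3 -m jog '[{"delta_pos":[0,0.0005,0],"spin":0.46},{"delta_pos":[0,0.0005,0],"spin":0.46}]' >/dev/null && python3 g.py 3.2 &&
python3 -m jog '[{"delta_pos":[0,0.0005,0],"spin":0.46},{"delta_pos":[0,0.0005,0],"spin":0.46}]' >/dev/null && python3 g.py 3.2 &&
python3 -m jog '[{"delta_pos":[0,0.0005,0],"spin":0.46},{"delta_pos":[0,0.0005,0],"spin":0.46}]' >/dev/null && python3 g.py 3.2 &&
python3 -m jog '[{"delta_pos":[0,0.0005,0],"spin":0.46},{"delta_pos":[0,0.0005,0],"spin":0.46}]' >/dev/null && python3 g.py 3.2 &&
python3 -m jog '[{"delta_pos":[0,0.0005,0],"spin":0.46},{"delta_pos":[0,0.0005,0],"spin":0.46}]' >/dev/null && python3 g.py 3.2 &&
python3 -m jog '[{"delta_pos":[0,0.0005,0],"spin":0.46},{"delta_pos":[0,0.0005,0],"spin":0.46}]' >/dev/null && python3 g.py 3.2 &&
python3 -m jog '[{"delta_pos":[0,0.0005,0],"spin":0.46},{"delta_pos":[0,0.0005,0],"spin":0.46}]' >/dev/null && python3 g.py 3.2 &&
python3 -m jog '[{"delta_pos":[0,0.0005,0],"spin":0.46},{"delta_pos":[0,0.0005,0],"spin":0.46}]' >/dev/null && python3 g.py 3.2 &&
python3 -m jog '[{"delta_pos":[0,0.0005,0],"spin":0.46},{"delta_pos":[0,0.0005,0],"spin":0.46}]' >/dev/null && python3 g.py 3.2 &&
python3 -m jog '[{"delta_pos":[0,0.0005,0],"spin":0.46},{"delta_pos":[0,0.0005,0],"spin":0.46}]' >/dev/null && python3 g.py 3.2
```

```text
t 29.55 post 142.53 r 0.0642 Ft force 1.35 moment 2.47 w 0.0304
t 29.75 post 141.64 r 0.0642 Ft force 1.39 moment 2.31 w 0.0303
t 29.95 post 140.74 r 0.0642 Ft force 2.67 moment 2.65 w 0.0305
t 30.15 post 139.86 r 0.0642 Ft force 1.99 moment 2.55 w 0.0304
t 30.35 post 138.92 r 0.0642 Ft force 1.29 moment 2.44 w 0.0305
t 30.55 post 138.06 r 0.0642 Ft force 2.40 moment 2.47 w 0.0307
t 30.75 post 137.15 r 0.0643 Ft force 1.92 moment 2.46 w 0.0301
t 30.95 post 136.59 r 0.0642 Ft force 4.20 moment 4.78 w 0.0304
```

The ring has bitten, with force up to about 4.6 N. I'll settle and read, then continue in 0.3 mm steps.

```bash
for i in 1; do python3 -m jog '[{"delta_pos":[0,0,0],"spin":0}]' >/dev/null; python3 g.py 9; done
python3 -m jog '[{"delta_pos":[0,0,0],"spin":0}]' >/dev/null; python3 g.py 5.8 &&
python3 -m jog '[{"delta_pos":[0,0.0003,0],"spin":0.2}]' >/dev/null; python3 g.py 9
python3 -m jog '[{"delta_pos":[0,0,0],"spin":0}]' >/dev/null; python3 g.py 9
```

```text
t 31.05 post 136.56 r 0.0642 Ft force 3.98 moment 4.58 w 0.0305
t 31.15 post 136.52 r 0.0642 Ft force 4.16 moment 4.77 w 0.0309
t 31.25 post 136.26 r 0.0642 Ft force 4.72 moment 5.28 w 0.0303
t 31.35 post 136.27 r 0.0642 Ft force 5.33 moment 5.06 w 0.0303
```

```bash
python3 -m jog '[{"delta_pos":[0,0.0003,0],"spin":0.2},{"delta_pos":[0,0,0],"spin":0}]' >/dev/null; python3 g.py 6.7 &&
python3 -m jog '[{"delta_pos":[0,0.0003,0],"spin":0.2},{"delta_pos":[0,0,0],"spin":0}]' >/dev/null; python3 g.py 6.7 &&
python3 -m jog '[{"delta_pos":[0,0.0003,0],"spin":0.2},{"delta_pos":[0,0,0],"spin":0}]' >/dev/null; python3 g.py 6.7 &&
python3 -m jog '[{"delta_pos":[0,0,0],"spin":0}]' >/dev/null; python3 g.py 9
```

```text
t 31.55 post 136.12 r 0.0642 Ft force 4.97 moment 5.77 w 0.0302
t 31.75 post 135.95 r 0.0642 Ft force 5.52 moment 6.28 w 0.0307
t 31.95 post 135.80 r 0.0642 Ft force 6.65 moment 6.65 w 0.0306
t 32.05 post 135.80 r 0.0642 Ft force 6.70 moment 6.55 w 0.0303
```

Both estimators read about 6.65 N, which is 0.41 N m. I'll stop tightening here, back off, lift clear, and check.

```bash
python3 -m jog '[{"delta_pos":[0,0,0],"spin":0},{"delta_pos":[0,0,0],"spin":0}]' >/dev/null; python3 g.py 9
python3 -m jog '[{"delta_pos":[0,-0.002,0],"spin":0},{"delta_pos":[0,-0.003,0],"spin":0},{"delta_pos":[0,-0.004,0],"spin":0},{"delta_pos":[0,0,0],"spin":0},{"delta_pos":[0,0,0],"spin":0}]' >/dev/null;  python3 g.py 9
python3 -m jog '[{"delta_pos":[0,0,-0.02],"spin":0},{"delta_pos":[0,0,-0.03],"spin":0},{"delta_pos":[0,0,-0.04],"spin":0},{"delta_pos":[0,0,-0.04],"spin":0},{"delta_pos":[0.01,-0.04,0],"spin":0},{"delta_pos":[0.01,-0.04,0],"spin":0},{"delta_pos":[0.01,-0.04,0],"spin":0},{"delta_pos":[0.01,-0.04,0],"spin":0},{"delta_pos":[0,-0.04,0],"spin":0},{"delta_pos":[0,0,0],"spin":0},{"delta_pos":[0,0,0],"spin":0}]'
python3 -c "
from h import *
st();look('t8')"
```

```text
t 32.25 post 135.77 r 0.0642 Ft force 5.88 moment 6.76 w 0.0304
t 32.75 post 142.78 r 0.0661 Ft force 0.04 moment 0.35 w 0.0307
t: 33.85
position: [0.3681, -0.0397, 0.2054]
tool_rot: [1.401, 2.809, -0.002]
contact_force: [0.4, 1.3, 0.1]
grip_width: 0.0304
t 33.85 pos [ 0.3681 -0.0397  0.2054] yang 36.97 tilt [ 0.0014 -0.0019 -1.    ] w 0.0304 F [0.36 1.26 0.14] M [ 0.101 -0.181 -0.039] q7 0.884
post 21 r 0.0622 ang 138.1
tab 5 r 0.04 ang 204.7
stripe 12 r 0.0209 ang 30.3
stripe 30 r 0.0109 ang 215.0
bar [0.5965239  0.00357745] 207.06396
```

View pics/t8.png

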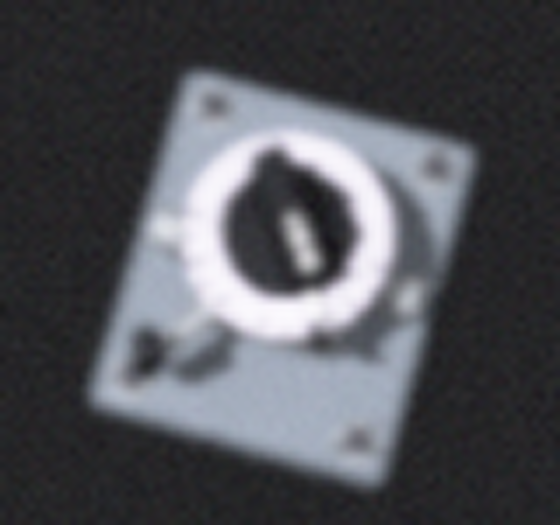

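```bash
python3 -c "
from h import *
print(env.sign_off())"
```

```text
the job is handed in; nothing more can be done
None
```

The knob is turned to the tab and the lock ring is tightened to about 0.41 N m. The job was handed in just after 33.9 s; no verdict is reported back.

- **Knob:** I turned the small grey valve's knob about 59° counter-clockwise. The last top view has the bar at about 207° and the tab at about 205°, roughly 1–1.5 mm at the tip against the 3.5 mm limit. Allowing for a possible error in the axis position, it could be about 2 mm. The tab's angle and the knob's setting were unchanged after tightening.
- **Lock ring:** I swung the post about 57° clockwise with one finger pad until it bit. I then tightened it until force and moment both read about 6.6 N at the post. After backing off, the moment estimate still showed 0.35 N with nothing touching, so the true figure may be nearer 6.4 N (0.40 N m).
- **End state:** The arm is clear of everything. I did not measure the bystanders again at the end, but no move showed contact with them.

**What went wrong on the way:**
- The first knob turn stopped about 6° short.
- The second grip slipped off without turning the knob.
- The first pass at the post went over the top of it. The side depth image showed the fingertips about 21 mm higher than the reported height, so I went lower for the push.
- While tightening, the direct force reading often ran below the moment estimate, by up to about 0.9 N.
- The stripe's position on the knob gave an angle 4–8° higher than the bar did. I relied on the bar and stripe directions, which agreed.

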